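# Seat the service pin, then free the sagging bolt and hold the power-box gate ajar

## Robot

A 6-joint arm with a two-finger parallel gripper is mounted at the origin on the work surface. World frame = base frame: x ahead of the robot, y to its left, z up, the work surface at z = 0. Lengths are in m, angles in rad, forces in N, time in s.
With the tool pointing down it reaches from about 0.3 to 0.875 m from the base axis. Payload 6.4 kg.
Tool frame: the origin (TCP) lies on the centre line of the jaws, within the pads' length; the fingertips stand ctrl.nose_length ahead of it and the grasp point (between the pads) lies 6 mm ahead of it (ctrl.nose_length is the distance from the TCP to the fingertips, in m); x points along the fingers, y is the direction in which the jaws open and shut, and the axes are right-handed (so a half turn about x gives the same grasp; the last joint's range is limited). The gripper opens to 85 mm and grips with 20 to 120 N. Pads are 22 mm wide; open, the fingers measure 114 mm over their backs; the gripper's body (76 mm by 85 mm) begins 54 mm behind the grasp point. The pads swing forward as they close: fully open they stand 13 mm farther back than shut.
Start: joints at [1.113, 0.181, 1.607, -0, 1.354, -0.206], TCP at [0.143, 0.557, 0.256] pointing down, gripper open.
Joint ranges: [-2.99, 2.99], [-0.89, 2.07], [0.3, 2.58], [-1.14, 4.28], [0, 2.63], [-3.12, 3.12]. Speed limits (rad/s): [2.57, 2.57, 3.01, 3.14, 3.14, 3.14].

## Interface

Orientations are given as a unit quaternion [w, x, y, z].
In Python, from bench import telemetry, cams, workorder, spotter, ctrl gives the robot as it stands. The module is installed in compiled form; this text tells all that it offers.
- The arm moves only by the tool servo_tool, never from a script. Its argument "targets" is one flat list of numbers, 4 for each row, row after row: the shift along the tool's x, y, z in mm, then the turn about the tool's x in rad. A call has exactly 5 rows; each row shifts and turns the commanded pose from where the row before left it, along the tool's axes as they then stand; what a row does not reach is not made up. A row lasts 1/10 s, in which the tool goes at most 50 mm and 8.59 degrees, less where a joint would pass 70% of its speed; a pose out of reach is approached as far as the arm can. A call is refused whole if a number of a shift passes 50 or a number of a turn 0.15, either way. A call with a gripper value outside its range is refused whole. "fingers" is the finger opening in mm, from 0 to 85.4, set as the call begins (left out, the last holds). The fingers move at their own pace and stop on an object; the grip force is fixed at half the most. Time passes only in rows, so rows that do not move let the fingers close, or fill a call up. It gives the time, the measured TCP pose, the force and the opening at its end, in the units of the state.
- telemetry.get_obs(): the state, without advancing time (a new reading comes with each control period).
- cams.camera(name): name is "scene" or "top"; returns (picture, depth): 400x640x3 uint8, blue, green, red; 400x640 float32, m along the optical axis (not along the pixel's ray), 0 where there is no reading.
- cams.camera_params(name): a dict with "intrinsics" (3x3 intrinsics, pixels), "R" (3x3) and "t" (3): a world point X has camera coordinates R X + t. Camera axes: x right, y down, z forward; pixel columns grow to the right and rows downward; lengths in m; the calibration is good to about 2 mm. A picture is of the moment at which its call begins. camera_params takes no time and is no camera call.
- workorder.hand_in(): hands the job in, once; it reports no verdict.
Trained networks look in the newest picture that a camera, given by its name, has taken for a name from the list of things; names that differ only in an ending like _2 or _b are one class to them, and where a whole thing is asked for, a point or a joint stands for the part that bears it (a point fixed in the world has none). Each returns a list of dicts, best first, with "score" (0 to 1); they miss things now and then, are a little off and sometimes report something else, mostly with a low value. They report only what shows in the picture. A call takes as long as a camera call.
- spotter.search_frame(camera, thing): "pixel" ([column, row] in pixels, amid what is visible of it).
The state is a dict: "time_s": time; "q": joint angles; "dq": joint speeds; "joint_efforts": joint torques, N m; "eef_pos": TCP position; "eef_rot": TCP orientation; "wrist_force": force on the tool from outside, world axes, zero at the start; "torque": the same for the moment, N m; "opening": opening from 0.0 (shut) to 1.0 (fully open).
Only numpy, scipy, OpenCV 4.12 (cv2) and the standard library are available. Lean on these libraries where they do the work, as an engineer would, in place of code of your own. Each camera call takes 0.05 s, during which the arm holds its last target.

## Task

First take the green-headed service pin from its wooden park block, push it fully home in the yellow-ringed socket of the blue block and let go of it, so the printer's power box is safe to open. Then take the sagging gate bolt by its black knob, lift it so that its nose clears the bent keeper lip while you draw it back towards the hinge, and swing the orange gate ajar by the knob to about 30 degrees. The gate springs shut, so finish while still holding it there by the knob; do not disturb the cutters, scraper, spool or oil bottle.

Things in the scene. Friction and masses are not known exactly. Their poses are not given: they have to be found in the camera images.
- pin_mid (a point): service pin, 60 mm long, standing upright in the park block at the start. This point is on its axis, half-way up, at the shoulder: below it a brass shaft 8 mm in diameter and 30 mm long, above it a green round head 16 mm in diameter and 30 mm tall (grip here). z is the pin's axis, up. Mass about 30 g.
- socket_hole0 (a point): centre of the mouth of the socket hole in the top of a fixed blue block, 56 x 56 x 45 mm tall, yellow ring round the hole. Round opening 11 mm across, vertical, chamfered, 36 mm deep. With the pin fully home its shoulder rests on this face, so pin_mid coincides with this point.
- park_hole0 (a point): centre of the mouth of the hole (12 mm across, 36 mm deep) in the fixed wooden park block, 56 x 56 x 45 mm tall, where the pin stands at the start
- station: fixed grey power box, gate on its front, base 200 x 300 mm. Origin on the work surface under the gate's line. -x is the front, where the gate opens to; y runs along the shut gate from hinge (-y) to keeper (+y); z up. Gate top edge at 115 mm; box behind it 76 mm high. Keeper: brass U on a post at y = 102 to 138 mm, front cheek 147 mm high, back cheek 117. Bolt guides at y = -70 and +62 mm, tops 147 mm high.
- gate_pivot (a point): point on the gate's upright hinge axis at the height of the gate's top edge, 110 mm along station -y from the station's origin; fixed
- keeper_lip (a point): middle of the top edge of the bent-up keeper lip, fixed, 117 mm above the surface, 4 mm thick. The nose hanging from the bolt's tip (10 mm long) starts 3 to 8 mm beyond it (+y), its underside 9 mm below this edge while the bolt sags. To pass, the bolt must be lifted at least 9 mm (10 to 13 is good) and kept lifted until drawn 23 mm.
- knob: black round upright knob of the bolt, 16 mm in diameter, 32 mm tall; origin at the centre of its underside, which at the start is 149 mm above the surface (181 mm at its top). A 10 mm stem joins it to the bolt rod 26 mm lower. Moves with the bolt and gate.
- knob_mid (a point): centre of the knob, half-way up (165 mm above the surface while the bolt sags). With the gate shut it lies on the gate's line at station x = 0, y = 15 mm, less the amount drawn; so 125 mm from the hinge axis less the amount drawn.
- lift (a joint): height by which the bolt is raised in its worn guides, m: 0 sagging, 0.014 stop. It falls back by its weight (0.2 to 0.3 kg) when not held up.
- bolt (a joint): amount the bolt is drawn back towards the hinge (station -y with the gate shut), m: 0 fully home, 0.034 stop; starts at 0 to 0.005. Its tip is clear of the keeper from 0.025 on. Friction about 1.5 N; it stays where it is left.
- gate (a joint): angle of the gate about its upright hinge, rad: 0 shut; grows as the gate opens towards station -x (counter-clockwise from above), stop at 1.2. A spring closes it: 0.18 N m when shut, about 0.5 N m at 0.52 rad (about 5 N at the knob).
- cutters: bystander: small flush cutters with blue handles, lying, 130 mm long, near the right front. Leave alone.
- scraper: bystander: print scraper lying on the left, about 250 mm long. Leave alone.
- spool_mid (a point): bystander: centre of a small spool lying flat, 90 mm in diameter, 45 mm high, on the far left. Leave alone.
- oil: bystander: white oil bottle with a red cap, 36 mm in diameter, 90 mm tall, standing at the right. Leave alone.

How it is judged:
On the way, in this order (a step that is already met when the one before it is completed fails the run):
1. the pin is fully home in the socket, upright and let go of (horizontal distance between pin_mid and socket_hole0 below 0.005 m and z of pin_mid in the frame of socket_hole0 below 0.003 m and angle between pin_mid's own z axis and vertical below 0.15 rad and contact force between the fingers and pin below 0.05 N), for 0.2 s.
2. the bolt is lifted before its nose passes the lip (value of joint lift above 0.0075 m and value of joint bolt below 0.014 m).
3. the bolt is drawn clear of the keeper with the gate still shut (value of joint bolt above 0.0235 m and value of joint gate below 0.12 rad).
4. the gate is swung ajar (value of joint gate above 0.33 rad), for 0.1 s.
At the end, for the whole second after the job is handed in: The gripper still holds the bolt's knob (over 1 N) and keeps the gate still at 0.33 to 0.75 rad (19 to 43 degrees) open, while the pin stands fully home in the socket (shoulder within 3 mm of the face, within 5 mm of the hole's centre, tilted under 0.15 rad) (value of joint gate between 0.33 and 0.75 rad and velocity of joint gate between -0.05 and 0.05 rad/s and contact force between the fingers and knob above 1 N and horizontal distance between pin_mid and socket_hole0 below 0.005 m and z of pin_mid in the frame of socket_hole0 below 0.003 m and angle between pin_mid's own z axis and vertical below 0.15 rad); the arm keeps its last pose, push and grip.
It fails at once if the cutters are shifted by more than 30 mm (distance of cutters from where it was at the start of the episode above 0.03 m).
It fails at once if the scraper is shifted by more than 30 mm (distance of scraper from where it was at the start of the episode above 0.03 m).
It fails at once if the spool is shifted by more than 30 mm (distance of spool_mid from where it was at the start of the episode above 0.03 m).
It fails at once if the oil bottle is shifted by more than 30 mm or tipped (distance of oil from where it was at the start of the episode above 0.03 m or angle between oil's own z axis and vertical above 0.5 rad).
It also fails if it takes over 43 s, if anything falls off the work surface, if the arm or the gripper's body presses on something with over 40 N, if the wrist force passes 120 N, or if a joint passes its speed limit or range.

## Working session

There is one attempt and no reset: what is moved stays moved. The work goes in short steps, Python scripts to look and compute and a tool call to move; the robot and the scene stay as the last step left them, time stands still between calls to the robot, and variables do not carry over. Pictures are saved under pics/ and viewed, and the job is handed in when it is done.

Besides the shell and the picture viewer there is one more tool, called after "Request:" in YAML: its name, and indented under it one key for each argument. servo_tool: Moves the arm, as the interface text tells. Its arguments: {"type":"object","properties":{"targets":{"type":"array","items":{"type":"number"}},"fingers":{"type":"number"}},"required":["targets"]}

```bash
mkdir -p pics; ls; python3 - <<'E'
from bench import telemetry, cams, ctrl
import cv2, numpy as np
o=telemetry.get_obs()
print({k:np.round(v,4).tolist() for k,v in o.items()}, ctrl.nose_length)
for n in("scene","top"):
    im,d=cams.camera(n); cv2.imwrite(f"pics/{n}0.png",im); np.save(f"{n}0.npy",d); np.save(f"{n}0im.npy",im)
    p=cams.camera_params(n); print(n,{k:np.round(v,4).tolist() for k,v in p.items()})
E
```

```text
pics
{'time_s': 0.0, 'q': [1.1127, 0.1815, 1.608, 0.0, 1.3538, -0.2063], 'dq': [-0.0007, -0.001, 0.0003, -0.0002, 0.0023, 0.0022], 'joint_efforts': [0.0014, -44.4864, -35.1344, -0.0001, 0.009, -0.0], 'eef_pos': [0.143, 0.5564, 0.2554], 'eef_rot': [0.7013, 0.0882, 0.7017, -0.0894], 'wrist_force': [1.0109, -0.4788, -0.3548], 'torque': [-0.0135, 0.0356, -0.0211], 'opening': 0.9986} 0.025
scene {'intrinsics': [[387.9194, 0.0, 321.6366], [0.0, 387.9194, 200.1814], [0.0, 0.0, 1.0]], 'R': [[0.8468, 0.5318, -0.0144], [0.4249, -0.6925, -0.583], [-0.32, 0.4875, -0.8123]], 't': [-0.4289, -0.1566, 1.2416]}
top {'intrinsics': [[416.0775, 0.0, 323.6923], [0.0, 416.0775, 193.3141], [0.0, 0.0, 1.0]], 'R': [[-0.024, -0.9996, -0.0161], [-0.9913, 0.0259, -0.1293], [0.1297, 0.0128, -0.9915]], 't': [0.0156, 0.5288, 1.0131]}
```

View pics/scene0.png

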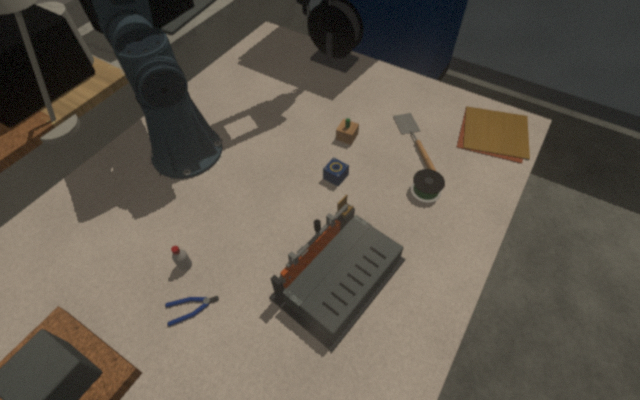

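View pics/top0.png

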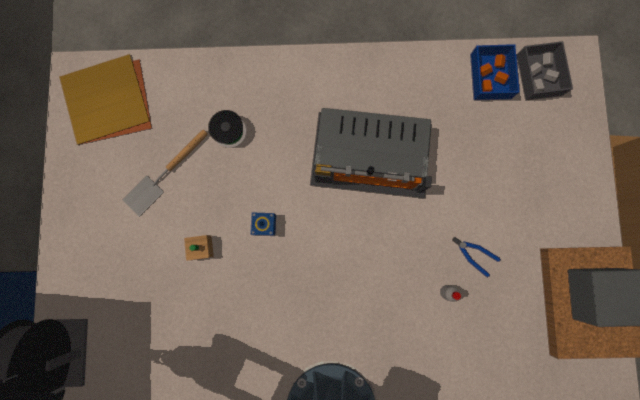

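The top view shows the pin at about (196,247), the socket at (263,224), the knob at about (371,170), the brass keeper at about (323,172) and the hinge at about (420,186). Next I'll measure from zoomed crops and depth.

```bash
cat > h.py <<'E'
import numpy as np, cv2
from bench import cams, telemetry
def P(n):
    p=cams.camera_params(n); return np.array(p["intrinsics"]),np.array(p["R"]),np.array(p["t"])
def cloud(n,d):
    K,R,t=P(n); v,u=np.mgrid[:400,:640]
    c=np.stack([(u-K[0,2])/K[0,0]*d,(v-K[1,2])/K[1,1]*d,d],-1)
    return (c-t)@R
def ray(n,px,z):
    K,R,t=P(n); r=R.T@np.array([(px[0]-K[0,2])/K[0,0],(px[1]-K[1,2])/K[1,1],1]); c=-R.T@t
    return c+r*(z-c[2])/r[2]
def proj(n,X):
    K,R,t=P(n); c=R@np.array(X)+t; return (K@c)[:2]/c[2]
E
python3 - <<'E'
from h import *
T=np.load("top0im.npy"); S=np.load("scene0im.npy")
def crop(im,x0,y0,x1,y1,s): return cv2.resize(np.clip(im[y0:y1,x0:x1].astype(float)*1.8,0,255).astype(np.uint8),None,fx=s,fy=s,interpolation=cv2.INTER_CUBIC)
cv2.imwrite("pics/c1.png",crop(T,170,195,300,275,6)); cv2.imwrite("pics/c2.png",crop(T,305,100,440,200,5.9))
cv2.imwrite("pics/c3.png",crop(S,260,110,410,220,5)); cv2.imwrite("pics/c4.png",crop(S,260,185,360,310,4.7))
for n in("top","scene"):
    C=cloud(n,np.load(n+"0.npy"))
    im=T if n=="top" else S
    hsv=cv2.cvtColor(im,cv2.COLOR_BGR2HSV)
    print(n,"finite",np.mean(np.load(n+"0.npy")>0))
    g=(hsv[...,0]>45)&(hsv[...,0]<80)&(hsv[...,1]>120)&(hsv[...,2]>30)
    v,u=np.nonzero(g); print("green",len(v),u.mean() if len(u) else 0,v.mean() if len(v) else 0)
    if len(v): print(np.round(C[g][np.argsort(-C[g][:,2])][:12],4))
E
```

```text
top finite 0.9959296875
green 33 200.3939393939394 230.8181818181818
[[0.4001 0.3146 0.0759]
 [0.4002 0.3224 0.0741]
 [0.4002 0.3201 0.074 ]
 [0.4049 0.318  0.0732]
 [0.4072 0.3157 0.0731]
 [0.4025 0.3157 0.0729]
 [0.4025 0.3182 0.0725]
 [0.405  0.3232 0.072 ]
 [0.4073 0.3185 0.0718]
 [0.3954 0.3207 0.0717]
 [0.4    0.3136 0.0716]
 [0.4026 0.3209 0.0715]]
scene finite 0.99610546875
green 0 0 0
```

```bash
python3 - <<'E'
from h import *
from bench import spotter
for n in("top","scene"):
    C=cloud(n,np.load(n+"0.npy"))
    for th in("knob","pin_mid","socket_hole0","park_hole0","keeper_lip","gate_pivot"):
        r=spotter.search_frame(n,th)[:2]
        print(n,th,[(np.round(a["pixel"],1).tolist(),round(a["score"],2),np.round(C[int(round(a["pixel"][1])),int(round(a["pixel"][0]))],4).tolist()) for a in r])
E
```

```text
top knob [([369.6, 168.9], 0.6, [0.5612, -0.1019, 0.1777])]
top pin_mid []
top socket_hole0 [([467.9, 257.8], 0.74, [0.359, -0.3554, 0.0115]), ([262.9, 224.3], 0.63, [0.4574, 0.1603, 0.0066])]
top park_hole0 [([198.0, 245.4], 0.69, [0.4074, 0.3162, 0.0409])]
top keeper_lip [([371.6, 151.3], 0.92, [0.6253, -0.119, 0.0739]), ([368.6, 169.3], 0.4, [0.5606, -0.0994, 0.1815])]
top gate_pivot [([371.5, 152.1], 0.59, [0.6225, -0.1188, 0.0756]), ([369.2, 171.3], 0.59, [0.557, -0.0996, 0.1769])]
scene knob []
scene pin_mid [([430.0, 185.3], 0.74, [0.7179, 0.2376, 0.0456])]
scene socket_hole0 [([338.1, 169.5], 0.55, [0.4684, 0.1515, 0.0436])]
scene park_hole0 [([343.3, 134.6], 0.95, [0.8271, -0.4857, 0.9111])]
scene keeper_lip [([338.3, 275.0], 0.81, [0.6444, -0.1458, 0.0755])]
scene gate_pivot [([335.7, 274.9], 0.94, [0.64, -0.1476, 0.0737])]
```

View pics/c1.png

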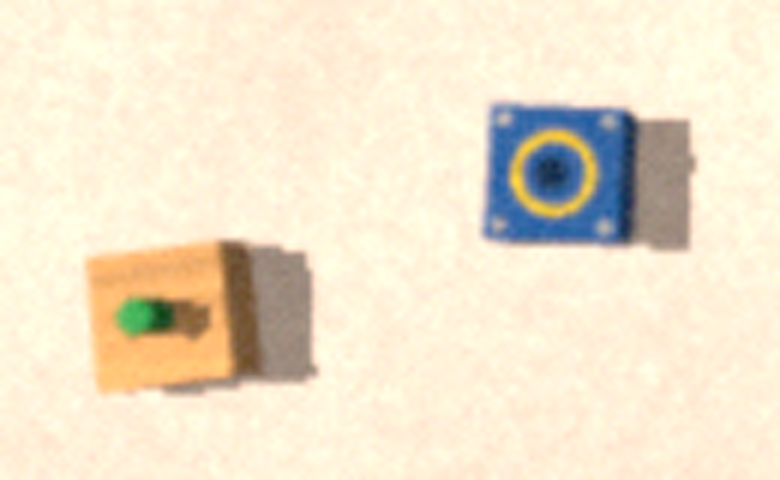

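View pics/c2.png

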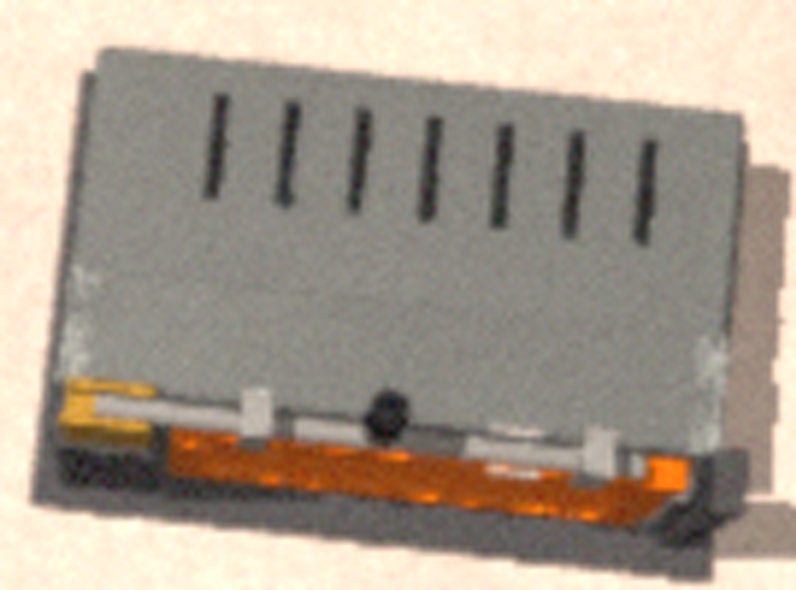

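View pics/c3.png

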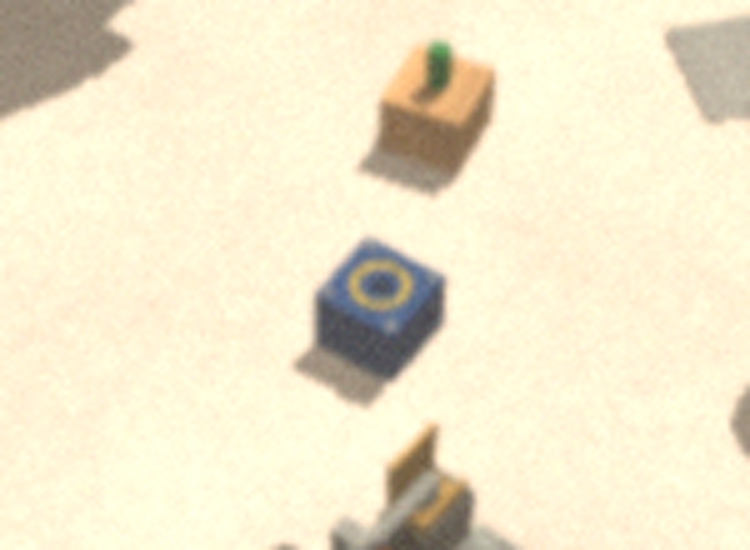

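View pics/c4.png

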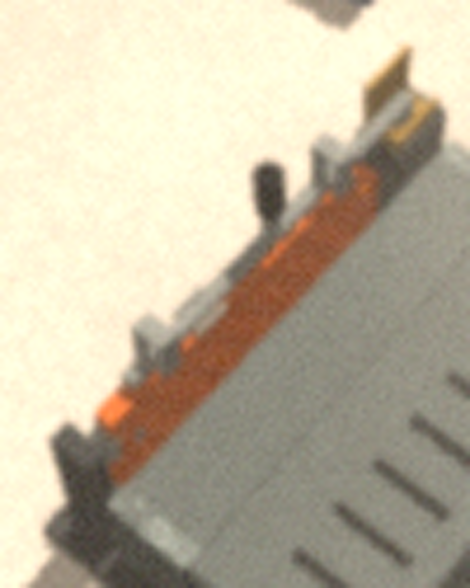

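The crops show these positions in the full top image:
- **Pin:** the head's top disc is near (192,247).
- **Socket:** the ring centre is near (262,223.5).
- **Knob:** its top is near (370.5,170).
- **Gate line:** it runs from the keeper at (322,170) down-right to the hinge at (420,180).

I'll fit these more precisely now.

```bash
python3 - <<'E'
from h import *
from scipy.spatial.transform import Rotation as Ro
from scipy.optimize import minimize
o=telemetry.get_obs(); q=o["eef_rot"]; print(np.round(Ro.from_quat([*q[1:],q[0]]).as_matrix(),3))
ims={n:np.load(n+"0im.npy") for n in("top","scene")}
def big(im,x0,y0,x1,y1,s=4): return cv2.resize(im[y0:y1,x0:x1],None,fx=s,fy=s,interpolation=cv2.INTER_CUBIC).astype(float)
def mom(w,x0,y0,s=4):
    v,u=np.mgrid[:w.shape[0],:w.shape[1]]
    return np.array([(w*u).sum(),(w*v).sum()])/w.sum()/s+(.5/s-.5)+[x0,y0], w.sum()/s/s
def cylproj(n,b,r,h):
    a=np.linspace(0,2*np.pi,24); pts=[proj(n,[b[0]+r*np.cos(t),b[1]+r*np.sin(t),b[2]+z]) for z in(0,h) for t in a]
    hull=cv2.convexHull(np.float32(pts)); m=cv2.moments(hull); return np.array([m["m10"],m["m01"]])/m["m00"],m["m00"]
def cyl(n,w,x0,y0,zb,r,h,label):
    c,A=mom(w,x0,y0)
    X=ray(n,c,zb+h/2)
    for _ in range(5):
        p,A2=cylproj(n,[X[0],X[1],zb],r,h)
        X=X+ray(n,c,zb)-ray(n,p,zb)
    print(label,n,"px",np.round(c,2),"area",round(A,1),round(A2,1),"xy",np.round(X[:2],4)); return X[:2]
box={"top":(180,235,215,262),"scene":(336,112,362,136)}
for n in ims:
    b=big(ims[n],*box[n]); g=b[...,1]; k=(g>1.25*b[...,2])&(g>1.15*b[...,0])
    cyl(n,k.astype(float),box[n][0],box[n][1],.045,.008,.030,"pin")
box={"top":(248,210,280,240),"scene":(320,153,352,188)}
for n in ims:
    b=big(ims[n],*box[n]); k=(b[...,2]>1.15*b[...,0])&(b[...,1]>b[...,0])
    # keep near the centre
    v,u=np.nonzero(k)
    cx,cy=np.median(u),np.median(v); vv,uu=np.mgrid[:k.shape[0],:k.shape[1]]
    k&=np.hypot(uu-cx,vv-cy)<(40 if n=="top" else 40)
    pts=np.argwhere(k)[:,::-1].astype(np.float32)
    h=cv2.convexHull(pts); e=cv2.fitEllipse(h); c=np.array(e[0])/4+(.5/4-.5)+[box[n][0],box[n][1]]
    print("ring",n,np.round(c,2),"axes px",np.round(np.array(e[1])/4,1),np.round(ray(n,c,.045),4))
box={"top":(358,158,383,184),"scene":(308,212,328,240)}
for n in ims:
    b=big(ims[n],*box[n]); cv2.imwrite(f"pics/k_{n}.png",cv2.resize(np.clip(b*2,0,255).astype(np.uint8),None,fx=5,fy=5,interpolation=cv2.INTER_NEAREST)); s=b.max(-1); 
    for th in (30,38,45): 
        k=(s<th).astype(np.uint8); nl,l,st,ce=cv2.connectedComponentsWithStats(k); i=1+np.argmax(st[1:,4]) if nl>1 else 0
        cyl(n,(l==i).astype(float),box[n][0],box[n][1],.149,.008,.032,f"knob{th}")
E
```

```text
[[ 0.     0.249  0.968]
 [-0.     0.968 -0.249]
 [-1.     0.     0.   ]]
pin top px [193.57 247.22] area 37.8 60.5 xy [0.4021 0.3207]
pin scene px [347.53 120.36] area 8.7 49.7 xy [0.3964 0.331 ]
ring top [262.66 226.33] axes px [15.5 20.4] [0.4493 0.155  0.045 ]
ring scene [335.98 163.71] axes px [14.9 18.4] [0.4516 0.1681 0.045 ]
knob30 top px [370.14 170.6 ] area 32.6 61.6 xy [ 0.5598 -0.1032]
knob38 top px [370.13 170.5 ] area 43.2 61.7 xy [ 0.56   -0.1032]
knob45 top px [370.18 170.52] area 50.4 61.7 xy [ 0.56   -0.1033]
knob30 scene px [317.5 225.5] area 560.0 86.1 xy [ 0.5628 -0.1028]
knob38 scene px [316.8  226.68] area 1.6 86.2 xy [ 0.5632 -0.1062]
knob45 scene px [317.04 226.65] area 25.3 86.2 xy [ 0.5636 -0.1059]
```

```bash
cat > fit.py <<'E'
from h import *
def big(im,x0,y0,x1,y1,s=4): return cv2.resize(im[y0:y1,x0:x1],None,fx=s,fy=s,interpolation=cv2.INTER_CUBIC).astype(float)
def mom(w,x0,y0,s=4):
    v,u=np.mgrid[:w.shape[0],:w.shape[1]]
    return np.array([(w*u).sum(),(w*v).sum()])/w.sum()/s+(.5/s-.5)+[x0,y0], w.sum()/s/s
def cylhull(n,b,r,h):
    a=np.linspace(0,2*np.pi,24); pts=[proj(n,[b[0]+r*np.cos(t),b[1]+r*np.sin(t),b[2]+z]) for z in(0,h) for t in a]
    return cv2.convexHull(np.float32(pts))
def cylproj(n,b,r,h):
    m=cv2.moments(cylhull(n,b,r,h)); return np.array([m["m10"],m["m01"]])/m["m00"],m["m00"]
def cyl(n,c,zb,r,h):
    X=ray(n,c,zb+h/2)
    for _ in range(5):
        p,A2=cylproj(n,[X[0],X[1],zb],r,h); X=X+ray(n,c,zb)-ray(n,p,zb)
    return X[:2],A2
def circ(n,X,r):
    return np.float32([proj(n,[X[0]+r*np.cos(t),X[1]+r*np.sin(t),X[2]]) for t in np.linspace(0,6.28,32)])
def overlay(im,box,polys,s,fn):
    x0,y0,x1,y1=box; b=np.clip(cv2.resize(im[y0:y1,x0:x1],None,fx=s,fy=s,interpolation=cv2.INTER_CUBIC).astype(float)*2,0,255).astype(np.uint8)
    for p in polys: cv2.polylines(b,[np.int32(np.round((p.reshape(-1,2)-[x0,y0]+.5)*s-.5))],True,(255,0,255),1)
    cv2.imwrite(fn,b); return b
E
python3 - <<'E'
from fit import *
ims={n:np.load(n+"0im.npy") for n in("top","scene")}
np.set_printoptions(linewidth=200)
# pin
box={"top":(186,240,203,255),"scene":(341,115,354,131)}
for n in ims:
    b=big(ims[n],*box[n]); ex=b[...,1]-np.maximum(b[...,2],b[...,0])
    for th in(-8,0,5):
        k=(ex>th).astype(np.uint8); nl,l,st,ce=cv2.connectedComponentsWithStats(k); i=1+np.argmax(st[1:,4])
        c,A=mom((l==i).astype(float),*box[n][:2]); X,A2=cyl(n,c,.045,.008,.03); print("pin",n,th,np.round(c,2),round(A),round(A2),np.round(X,4))
box={"top":(262,223.5),"scene":(335.6,166.6)}
for n in ims:
    c0=np.array(box[n]); x0,y0=(c0-14).astype(int); b=big(ims[n],x0,y0,x0+28,y0+28)
    vv,uu=np.mgrid[:112,:112]
    for it in range(3):
        cc=(c0-[x0,y0]+.5)*4-.5
        m=(np.hypot(uu-cc[0],vv-cc[1])<(36 if n=="top" else 30))
        w=np.clip(np.minimum(b[...,2],b[...,1])-b[...,0],0,None)*m
        c0,A=mom(w,x0,y0)
    print("ring",n,np.round(c0,2),A,np.round(ray(n,c0,.045),4))
E
```

```text
pin top -8 [193.61 247.24] 51 60 [0.402  0.3206]
pin top 0 [193.5  247.25] 46 61 [0.402  0.3208]
pin top 5 [193.45 247.23] 43 61 [0.402 0.321]Traceback (most recent call last):
  File "<stdin>", line 10, in <module>
  File "fit.py", line 14, in cyl
    p,A2=cylproj(n,[X[0],X[1],zb],r,h); X=X+ray(n,c,zb)-ray(n,p,zb)
         ~~~~~~~^^^^^^^^^^^^^^^^^^^^^^
  File "fit.py", line 10, in cylproj
    m=cv2.moments(cylhull(n,b,r,h)); return np.array([m["m10"],m["m01"]])/m["m00"],m["m00"]
                  ~~~~~~~^^^^^^^^^
  File "fit.py", line 7, in cylhull
    a=np.linspace(0,2*np.pi,24); pts=[proj(n,[b[0]+r*np.cos(t),b[1]+r*np.sin(t),b[2]+z]) for z in(0,h) for t in a]
                                      ~~~~^^^^^^^^^^^^^^^^^^^^^^^^^^^^^^^^^^^^^^^^^^^^^^
  File "h.py", line 13, in proj
    K,R,t=P(n); c=R@np.array(X)+t; return (K@c)[:2]/c[2]
          ~^^^
  File "h.py", line 4, in P
    p=cams.camera_params(n); return np.array(p["intrinsics"]),np.array(p["R"]),np.array(p["t"])
ValueError: time passes only in moves, steps and waits
```

```bash
python3 - <<'E'
s=open("h.py").read()
s=s.replace('''def P(n):
    p=cams''','''import functools
@functools.lru_cache
def P(n):
    p=cams''')
open("h.py","w").write(s)
E
cat > m1.py <<'E'
from fit import *
ims={n:np.load(n+"0im.npy") for n in("top","scene")}
np.set_printoptions(linewidth=200)
# pin
box={"top":(186,240,203,255),"scene":(341,115,354,131)}
for n in ims:
    b=big(ims[n],*box[n]); ex=b[...,1]-np.maximum(b[...,2],b[...,0])
    for th in(-8,0,5):
        k=(ex>th).astype(np.uint8); nl,l,st,ce=cv2.connectedComponentsWithStats(k); i=1+np.argmax(st[1:,4])
        c,A=mom((l==i).astype(float),*box[n][:2]); X,A2=cyl(n,c,.045,.008,.03); print("pin",n,th,np.round(c,2),round(A),round(A2),np.round(X,4))
box={"top":(262,223.5),"scene":(335.6,166.6)}
for n in ims:
    c0=np.array(box[n]); x0,y0=(c0-14).astype(int); b=big(ims[n],x0,y0,x0+28,y0+28)
    vv,uu=np.mgrid[:112,:112]
    for it in range(3):
        cc=(c0-[x0,y0]+.5)*4-.5
        m=(np.hypot(uu-cc[0],vv-cc[1])<(36 if n=="top" else 30))
        w=np.clip(np.minimum(b[...,2],b[...,1])-b[...,0],0,None)*m
        c0,A=mom(w,x0,y0)
    print("ring",n,np.round(c0,2),A,np.round(ray(n,c0,.045),4))
E
python3 m1.py
```

```text
pin top -8 [193.61 247.24] 51 60 [0.402  0.3206]
pin top 0 [193.5  247.25] 46 61 [0.402  0.3208]
pin top 5 [193.45 247.23] 43 61 [0.402 0.321]
pin scene -8 [347.43 121.92] 46 50 [0.3997 0.3247]
pin scene 0 [347.44 121.87] 32 50 [0.3996 0.3249]
pin scene 5 [347.49 121.58] 24 50 [0.3991 0.3261]
ring top [261.63 223.34] 4160.125 [0.4568 0.1575 0.045 ]
ring scene [335.54 166.5 ] 1382.8125 [0.456  0.1582 0.045 ]
```

```bash
python3 - <<'E'
from fit import *
ims={n:np.load(n+"0im.npy") for n in("top","scene")}
X=[.4010,.3210,.045]; R=[.4566,.1578,.045]; K=[.561,-.1035,.149]
a=overlay(ims["top"],(183,236,207,258),[cylhull("top",X,.008,.03)],14,"pics/o1.png")
b=overlay(ims["scene"],(336,112,360,134),[cylhull("scene",X,.008,.03)],14,"pics/o2.png")
c=overlay(ims["top"],(358,158,382,180),[cylhull("top",K,.008,.032)],14,"pics/o3.png")
d=overlay(ims["scene"],(306,214,330,236),[cylhull("scene",K,.008,.032)],14,"pics/o4.png")
cv2.imwrite("pics/oo.png",np.vstack([np.hstack([a,b]),np.hstack([c,d])]))
E
```

```text
(no output)
```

View pics/oo.png

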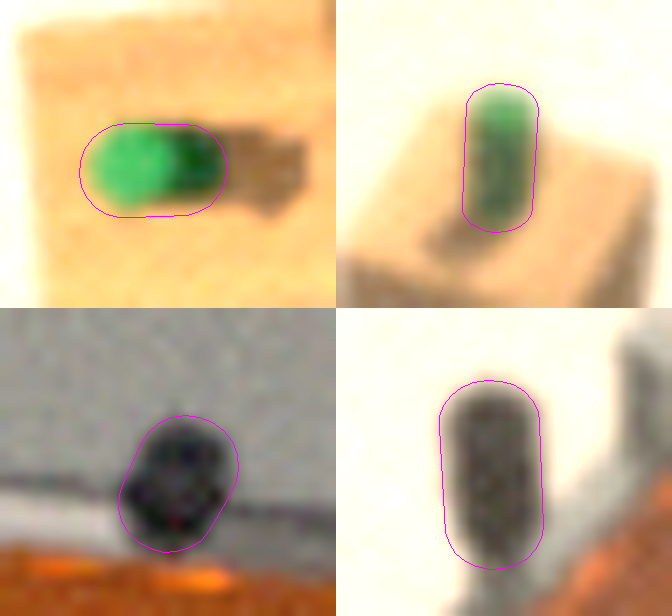

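The overlays match both views: pin at about (0.401,0.321), ring at about (0.4566,0.1578) and knob at about (0.5605,-0.1035). The station's heading comes next.

```bash
python3 - <<'E'
from fit import *
f=lambda x,y:[305+(x+.5)/5.9-.5,100+(y+.5)/5.9-.5]
def seg(a,b,z):
    A=ray("top",f(*a),z);B=ray("top",f(*b),z); d=A-B; return np.round(A,4),np.round(B,4),round(np.degrees(np.arctan2(-d[0],d[1])),2),round(np.linalg.norm(d),4)
print("guides",seg((258,400),(602,443),.145))
print("rod",seg((100,406),(240,418),.123))
print("back",seg((98,48),(742,115),.076))
print("slots",seg((222,95),(654,141),.076))
print("base front",seg((35,500),(712,578),.0))
s=lambda x,y:[260+(x+.5)/4.7-.5,185+(y+.5)/4.7-.5]
a=ray("scene",s(325,142),.147);b=ray("scene",s(147,325),.147);d=a-b;print("scene guides",a,b,np.degrees(np.arctan2(-d[0],d[1])),np.linalg.norm(d))
for yaw in(4.5,):
    t=np.radians(yaw); y=np.array([-np.sin(t),np.cos(t)]); 
    for dr in(0,.005): print("pivot",np.array([.5605,-.1035])-y*(.125-dr), "yaw",yaw)
# station cloud edges by depth
C=cloud("top",np.load("top0.npy")); m=(abs(C[...,2]-.076)<.006)&(C[...,0]>.5)&(C[...,0]<.78)&(C[...,1]<.05)&(C[...,1]>-.3)
print(cv2.minAreaRect(C[m][:,:2].astype(np.float32)*1000))
E
```

```text
guides (array([ 0.5724, -0.0563,  0.145 ]), array([ 0.5521, -0.1871,  0.145 ]), np.float64(-8.81), np.float64(0.1324))
rod (array([0.5759, 0.0048, 0.123 ]), array([ 0.5697, -0.0501,  0.123 ]), np.float64(-6.53), np.float64(0.0552))
back (array([0.7381, 0.0028, 0.076 ]), array([ 0.7012, -0.2654,  0.076 ]), np.float64(-7.84), np.float64(0.2708))
slots (array([ 0.7162, -0.0487,  0.076 ]), array([ 0.6911, -0.2282,  0.076 ]), np.float64(-7.96), np.float64(0.1812))
base front (array([0.5581, 0.0366, 0.    ]), array([ 0.5157, -0.2597,  0.    ]), np.float64(-8.15), np.float64(0.2993))
scene guides [ 0.56302675 -0.05435982  0.147     ] [ 0.54564668 -0.18603068  0.147     ] -7.51936618283645 0.13281295703914717
pivot [ 0.57030739 -0.22811467] yaw 4.5
pivot [ 0.56991509 -0.22313008] yaw 4.5
((634.0787353515625, -120.16738891601562), (275.8538818359375, 179.49667358398438), 82.46104431152344)
```

```bash
cat > plan.py <<'E'
from h import *
from scipy.spatial.transform import Rotation as Ro
def pose():
    o=telemetry.get_obs(); q=o["eef_rot"]; M=Ro.from_quat([*q[1:],q[0]]).as_matrix()
    return o,np.array(o["eef_pos"]),M
def st():
    o,p,M=pose(); print("t",round(o["time_s"],2),"pos",np.round(p,4),"head",round(np.degrees(np.arctan2(M[1,1],M[0,1])),2),"tilt",np.round(np.degrees(np.arccos(np.clip(-M[2,0],-1,1))),2),"F",np.round(o["wrist_force"],1),"T",np.round(o["torque"],2),"open mm",round(o["opening"]*85.4,1),"q",np.round(o["q"],2)); return p,M
def delta(target,p,M): return np.round(M.T@(np.array(target)-p)*1000,1)
def rows(target,head,n,p,M):
    h0=np.arctan2(M[1,1],M[0,1]); turn=-(np.radians(head)-h0); turn=(turn+np.pi)%(2*np.pi)-np.pi
    out=[]; p=p.copy()
    for i in range(n):
        s=np.round(M.T@((np.array(target)-p)/(n-i))*1000); a=round(turn/(n-i),2)
        p=p+M@s/1000; M=M@Ro.from_rotvec([a,0,0]).as_matrix(); turn-=a; out+=[*map(float,s),float(a)]
    for i in range(0,n,5): print(out[4*i:4*i+20])
E
python3 - <<'E'
from plan import *
p,M=st(); rows([.401,.3207,.13],-8,10,p,M)
E
```

```text
t 0.7 pos [0.1433 0.5569 0.2563] head 75.57 tilt 0.0 F [-0.6  0.  -0.1] T [ 0.08  0.05 -0.  ] open mm 85.0 q [ 1.11  0.18  1.61 -0.    1.35 -0.21]
[13.0, -16.0, 31.0, 0.15, 13.0, -12.0, 33.0, 0.15, 13.0, -7.0, 34.0, 0.14, 12.0, -2.0, 35.0, 0.15, 13.0, 4.0, 35.0, 0.14]
[12.0, 8.0, 34.0, 0.15, 13.0, 13.0, 32.0, 0.14, 12.0, 18.0, 30.0, 0.15, 13.0, 22.0, 27.0, 0.14, 12.0, 26.0, 24.0, 0.15]
```

Request:
servo_tool:
  targets: [13,-16,31,0.15,13,-12,33,0.15,13,-7,34,0.14,12,-2,35,0.15,13,4,35,0.14]
  fingers: 50

```text
time_s: 1.2
eef_pos: [0.2731, 0.4377, 0.1921]
eef_rot: [0.623, 0.335, 0.623, -0.335]
wrist_force: [1.2, 0.5, 0.8]
opening: 0.588
```

Request:
servo_tool:
  targets: [12,8,34,0.15,13,13,32,0.14,12,18,30,0.15,13,22,27,0.14,12,26,24,0.15]

```text
time_s: 1.7
eef_pos: [0.4021, 0.3198, 0.13]
eef_rot: [0.462, 0.535, 0.462, -0.535]
wrist_force: [0.0, -0.2, -0.5]
opening: 0.584
```

```bash
python3 - <<'E'
from plan import *
p,M=st(); print(delta([.401,.3207,.075],p,M))
E
```

```text
t 1.7 pos [0.4021 0.3198 0.13  ] head -8.41 tilt 0.03 F [ 0.  -0.2 -0.5] T [-0.03  0.01 -0.08] open mm 49.9 q [0.44 0.2  1.86 0.   1.08 0.59]
[55.  -1.3 -0.7]
```

Request:
servo_tool:
  targets: [20,-1.3,-0.7,-0.007,20,0,0,0,12,0,0,0,3,0,0,0,0,0,0,0]

```text
time_s: 2.2
eef_pos: [0.3998, 0.3219, 0.0752]
eef_rot: [-0.465, -0.532, -0.466, 0.532]
wrist_force: [1.0, -0.5, 1.1]
opening: 0.583
```

```bash
cat > look.py <<'E'
import sys
from plan import *
tag=sys.argv[1]; st()
sys.path.insert(0,".")
for n,b in zip(sys.argv[2::2],sys.argv[3::2]):
    x0,y0,x1,y1=map(int,b.split(",")); im,d=cams.camera(n); np.save(f"{n}_{tag}.npy",im); np.save(f"{n}_{tag}_d.npy",d)
    s=min(700/(x1-x0),560/(y1-y0)); cv2.imwrite(f"pics/{tag}_{n}.png",np.clip(cv2.resize(im[y0:y1,x0:x1],None,fx=s,fy=s,interpolation=cv2.INTER_CUBIC).astype(float)*1.8,0,255).astype(np.uint8))
E
python3 look.py a top 170,190,290,280 scene 300,80,390,200
```

```text
t 2.2 pos [0.3998 0.3219 0.0752] head -7.65 tilt 0.03 F [ 1.  -0.5  1.1] T [-0.02 -0.   -0.  ] open mm 49.8 q [0.45 0.29 1.89 0.   0.96 0.58]
```

View pics/a_scene.png

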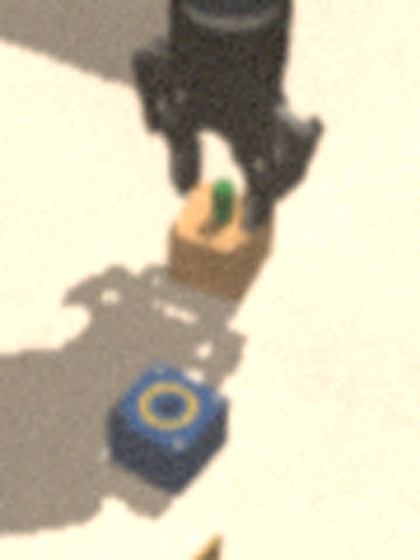

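View pics/a_top.png

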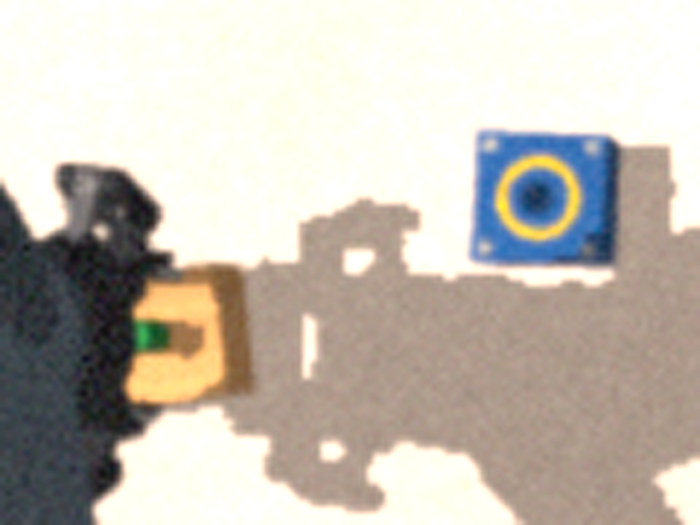

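The fingers straddle the green head, which sits at about scene (347,122) between them. Closing now.

Request:
servo_tool:
  targets: [0,0,0,0,0,0,0,0,0,0,0,0,0,0,0,0,0,0,0,0]
  fingers: 0

```text
time_s: 2.8
eef_pos: [0.4004, 0.322, 0.0761]
eef_rot: [0.465, 0.533, 0.465, -0.532]
wrist_force: [-0.9, -1.1, 6.4]
opening: 0.161
```

```bash
python3 - <<'E'
from plan import *
p,M=st()
E
```

```text
t 2.8 pos [0.4004 0.322  0.0761] head -7.67 tilt 0.07 F [-0.9 -1.1  6.4] T [-0.02  0.22 -0.  ] open mm 13.8 q [0.45 0.29 1.89 0.   0.96 0.58]
```

Request:
servo_tool:
  targets: [-3,0,0,0,-10,0,0,0,-16,0,0,0,-16,0,0,0,0,0,0,0]

```text
time_s: 3.3
eef_pos: [0.4014, 0.3224, 0.1228]
eef_rot: [0.466, 0.534, 0.465, -0.531]
wrist_force: [0.4, 0.7, 0.1]
opening: 0.164
```

```bash
python3 look.py b top 170,190,290,280 scene 300,80,390,200; python3 - <<'E'
from plan import *
p,M=st(); rows([.4560,.1592,.120],-8,5,p,M)
E
```

```text
t 3.3 pos [0.4014 0.3224 0.1228] head -7.68 tilt 0.25 F [0.4 0.7 0.1] T [ 0.04  0.05 -0.  ] open mm 14.0 q [0.45 0.21 1.87 0.   1.06 0.58]
t 3.4 pos [0.4    0.3217 0.1206] head -7.68 tilt 0.04 F [-0.4 -0.2  0.3] T [-0.02 -0.02  0.  ] open mm 13.8 q [0.45 0.21 1.87 0.   1.06 0.58]
[0.0, 15.0, 31.0, 0.0, 0.0, 16.0, 31.0, 0.0, 0.0, 15.0, 31.0, 0.0, 0.0, 16.0, 30.0, 0.0, 1.0, 15.0, 31.0, 0.01]
```

View pics/b_scene.png

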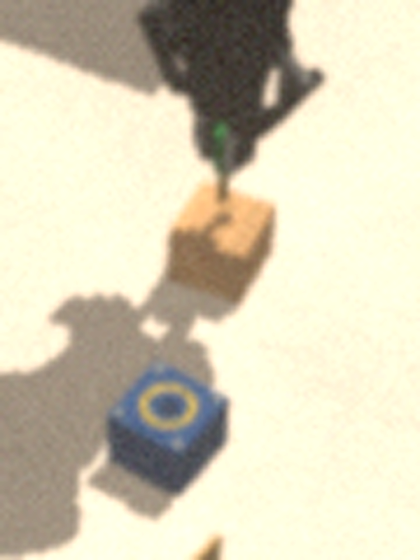

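The pin is held upright and clear of the block, with its shaft visible at scene (347,118). I'll carry it over the socket.

Request:
servo_tool:
  targets: [0,15,31,0,0,16,31,0,0,15,31,0,0,16,31,0,0,15,31,0]

```text
time_s: 3.9
eef_pos: [0.4551, 0.1564, 0.1193]
eef_rot: [-0.465, -0.532, -0.466, 0.533]
wrist_force: [1.1, -0.2, -0.0]
opening: 0.165
```

Request:
servo_tool:
  targets: [10,0,0,0,5,0,0,0,0,0,0,0,0,0,0,0,0,0,0,0]

```text
time_s: 4.4
eef_pos: [0.4549, 0.1586, 0.1051]
eef_rot: [-0.466, -0.532, -0.466, 0.532]
wrist_force: [1.2, 0.7, -0.4]
opening: 0.158
```

```bash
python3 look.py c top 230,190,300,250 scene 310,130,360,190;  python3 - <<'E'
from plan import *
p,M=st(); print(delta([.4566,.1588,.120],p,M))
E
```

```text
t 4.4 pos [0.4549 0.1586 0.1051] head -7.59 tilt 0.06 F [ 1.2  0.7 -0.4] T [-0.01  0.03  0.02] open mm 13.5 q [0.09 0.18 1.95 0.   1.01 0.22]
t 4.5 pos [0.4551 0.1584 0.1053] head -7.6 tilt 0.03 F [ 1.   0.5 -0.8] T [ 0.03  0.04 -0.04] open mm 14.2 q [0.09 0.18 1.95 0.   1.01 0.22]
[-14.7   1.4  -0.5]
```

View pics/c_scene.png

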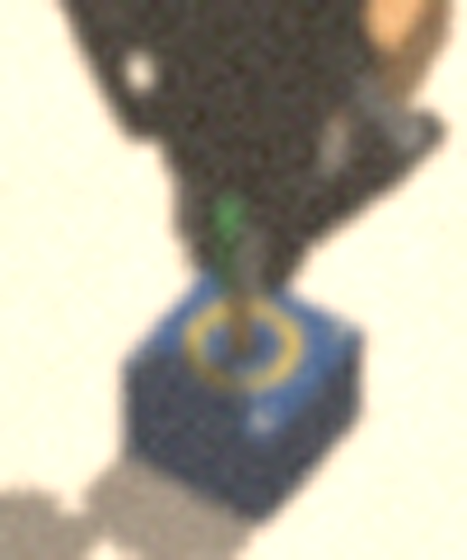

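View pics/c_top.png

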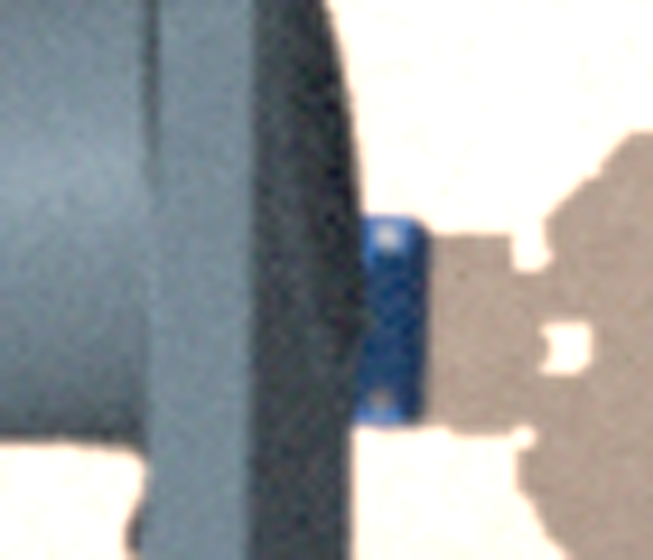

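The pin tip, at about scene (335.7,167.5), is just over the ring and about 1 mm short in x. I'll correct that and start the insertion slowly.

Request:
servo_tool:
  targets: [0,1.4,-0.4,0,0,0,0,0,3,0,0,0,3,0,0,0,2,0,0,0]

```text
time_s: 5.0
eef_pos: [0.4567, 0.1579, 0.0968]
eef_rot: [-0.465, -0.532, -0.466, 0.533]
wrist_force: [-0.7, -0.1, 0.1]
opening: 0.162
```

```bash
python3 look.py d scene 310,130,360,190
```

```text
t 5.0 pos [0.4567 0.1579 0.0968] head -7.68 tilt 0.04 F [-0.7 -0.1  0.1] T [ 0.01 -0.02  0.01] open mm 13.8 q [ 0.09  0.19  1.95 -0.    0.99  0.22]
```

View pics/d_scene.png

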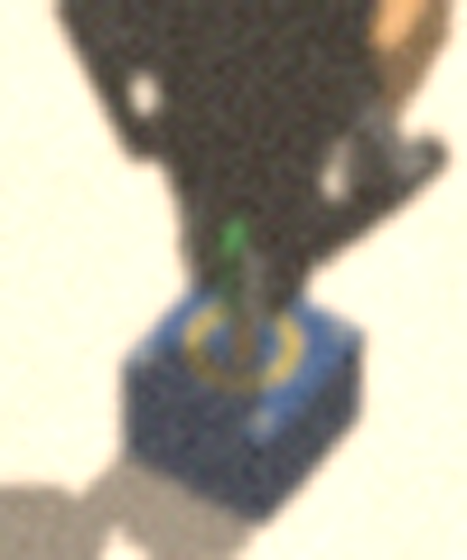

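```bash
python3 - <<'E'
from fit import *
im=np.load("scene_d.npy"); 
def pin(X,sh): return [cylhull("scene",[X[0],X[1],sh],.008,.03),cylhull("scene",[X[0],X[1],sh-.03],.004,.03)]
a=overlay(im,(322,140,350,182),pin((.4567,.1579),.0658)+[circ("scene",[.4566,.1578,.045],.0055),circ("scene",[.4566,.1578,.045],.0175)],13,"pics/o5.png")
im=np.load("scene_c.npy")
b=overlay(im,(322,140,350,182),pin((.4551,.1585),.0742)+[circ("scene",[.4566,.1578,.045],.0055)],13,"pics/o6.png")
cv2.imwrite("pics/oo2.png",np.hstack([b,a]))
E
```

```text
(no output)
```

View pics/oo2.png

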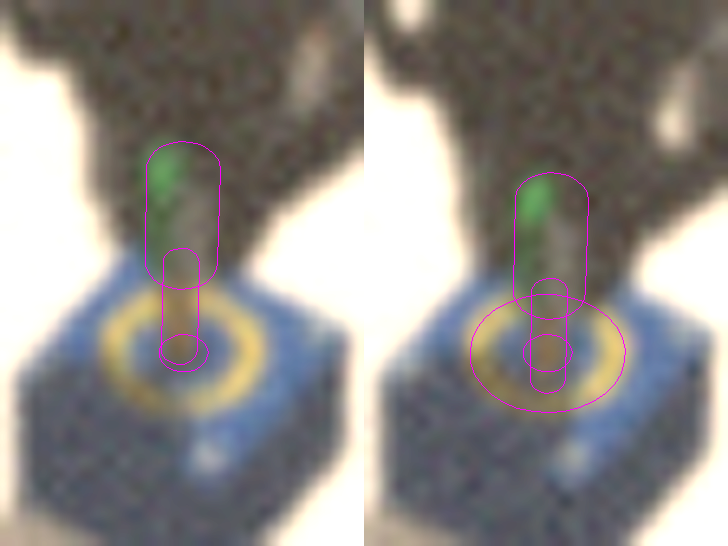

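The overlay agrees with the image, and there is no contact force, so the pin is entering the hole. I'll keep pushing down.

Request:
servo_tool:
  targets: [5,0,0,0,5,0,0,0,4,0,0,0,3,0,0,0,2,0,0,0]

```text
time_s: 5.55
eef_pos: [0.4568, 0.158, 0.0778]
eef_rot: [-0.465, -0.532, -0.466, 0.533]
wrist_force: [-0.9, -0.9, -1.1]
opening: 0.162
```

```bash
python3 look.py e scene 310,130,360,190
```

```text
t 5.55 pos [0.4568 0.158  0.0778] head -7.68 tilt 0.03 F [-0.9 -0.9 -1.1] T [-0.01 -0.02 -0.03] open mm 13.8 q [ 0.09  0.23  1.96 -0.    0.95  0.22]
```

View pics/e_scene.png

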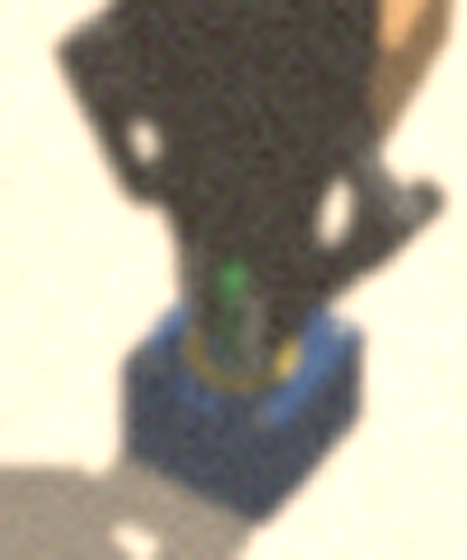

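Request:
servo_tool:
  targets: [1,0,0,0,1,0,0,0,0.5,0,0,0,0,0,0,0,0,0,0,0]

```text
time_s: 6.1
eef_pos: [0.4572, 0.158, 0.0761]
eef_rot: [0.466, 0.532, 0.465, -0.532]
wrist_force: [-2.0, -0.9, 4.9]
opening: 0.164
```

Contact comes at TCP z = 0.0761, the same height as when the shoulder sat on the park block. I'll press a little more and release.

Request:
servo_tool:
  targets: [0.8,0,0,0,0,0,0,0,0,0,0,0,0,0,0,0,0,0,0,0]

```text
time_s: 6.6
eef_pos: [0.4573, 0.158, 0.0761]
eef_rot: [0.466, 0.532, 0.465, -0.532]
wrist_force: [-5.0, -0.9, 12.9]
opening: 0.165
```

Request:
servo_tool:
  targets: [0,0,0,0,0,0,0,0,0,0,0,0,0,0,0,0,0,0,0,0]
  fingers: 45

```text
time_s: 7.1
eef_pos: [0.4569, 0.158, 0.0748]
eef_rot: [-0.465, -0.532, -0.465, 0.532]
wrist_force: [0.4, 0.9, 0.1]
opening: 0.526
```

Request:
servo_tool:
  targets: [-4,0,0,0,-15,0,0,0,-30,0,0,0,-40,0,0,0,-40,0,0,0]

```text
time_s: 7.6
eef_pos: [0.4565, 0.1579, 0.2052]
eef_rot: [-0.465, -0.532, -0.466, 0.533]
wrist_force: [0.9, 0.0, -0.5]
opening: 0.525
```

```bash
python3 look.py f scene 310,130,360,190;python3 - <<'E'
from fit import *
im=np.load("scene_f.npy"); 
R=[.4566,.1578,.045]
a=overlay(im,(322,140,350,182),[cylhull("scene",R,.008,.03),circ("scene",R,.0175)],13,"pics/o7.png")
E
python3 - <<'E'
from plan import *
p,M=st(); rows([.5605,-.1035,.235],-8,10,p,M)
E
```

```text
t 7.6 pos [0.4565 0.1579 0.2052] head -7.68 tilt 0.06 F [ 0.9  0.  -0.5] T [ 0.01 -0.02 -0.06] open mm 44.9 q [0.09 0.03 1.88 0.   1.23 0.22]
t 7.65 pos [0.4604 0.1585 0.2126] head -7.66 tilt 0.59 F [3.5 1.7 5.9] T [ 0.07 -0.16  0.02] open mm 45.0 q [0.09 0.02 1.87 0.   1.24 0.22]
[-2.0, 13.0, 25.0, 0.0, -2.0, 13.0, 25.0, 0.0, -2.0, 14.0, 25.0, 0.0, -2.0, 13.0, 24.0, 0.0, -2.0, 14.0, 25.0, 0.0]
[-2.0, 13.0, 24.0, 0.0, -2.0, 14.0, 25.0, 0.0, -3.0, 13.0, 24.0, 0.0, -2.0, 14.0, 25.0, 0.0, -3.0, 13.0, 24.0, 0.01]
```

View pics/o7.png

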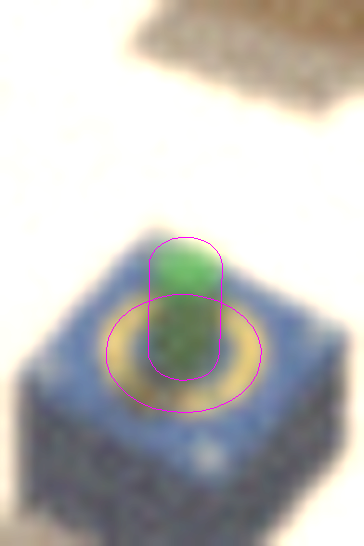

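The pin stands upright on the ring centre and matches the "fully home" overlay. I'll move above the knob.

Request:
servo_tool:
  targets: [-6,13,25,0,-6,14,25,0,-6,14,25,0,-6,14,24,0,-4,14,25,0]

```text
time_s: 8.15
eef_pos: [0.5093, 0.0249, 0.2326]
eef_rot: [0.466, 0.533, 0.465, -0.532]
wrist_force: [-0.0, 0.6, 0.4]
opening: 0.529
```

Request:
servo_tool:
  targets: [0,14,24,0,0,14,25,0,0,14,24,0,0,14,25,0,0,13,24,0.01]

```text
time_s: 8.65
eef_pos: [0.5613, -0.1055, 0.232]
eef_rot: [0.463, 0.535, 0.463, -0.535]
wrist_force: [1.2, 0.4, -0.6]
opening: 0.527
```

```bash
python3 - <<'E'
from plan import *
p,M=st(); print(delta([.5605,-.1035,.173],p,M))
E
```

```text
t 8.65 pos [ 0.5613 -0.1055  0.232 ] head -8.27 tilt 0.01 F [ 1.2  0.4 -0.6] T [ 0.01 -0.   -0.02] open mm 45.0 q [-0.39  0.19  1.64 -0.    1.31 -0.25]
[59.  -1.  -1.9]
```

Request:
servo_tool:
  targets: [20,0,-0.8,0,20,0,0,0,14,0,0,0,4,0,0,0,0,0,0,0]

```text
time_s: 9.15
eef_pos: [0.5607, -0.1031, 0.1736]
eef_rot: [-0.462, -0.534, -0.463, 0.535]
wrist_force: [-0.1, 0.6, 0.2]
opening: 0.526
```

```bash
python3 look.py g scene 290,190,350,250 top 340,140,410,200
```

```text
t 9.15 pos [ 0.5607 -0.1031  0.1736] head -8.23 tilt 0.06 F [-0.1  0.6  0.2] T [ 0.05 -0.03 -0.06] open mm 45.0 q [-0.39  0.26  1.69  0.    1.19 -0.25]
```

View pics/g_scene.png

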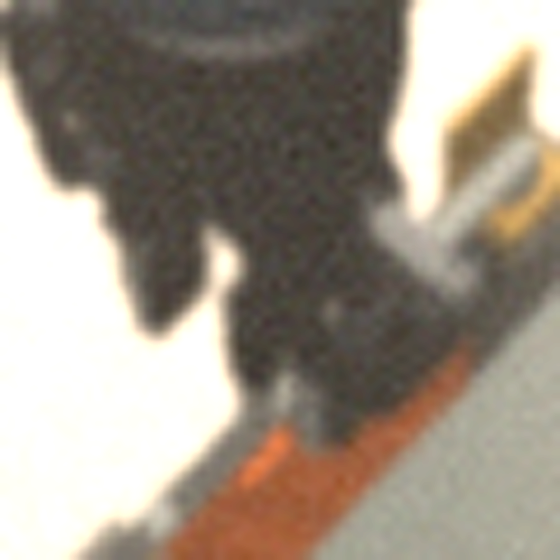

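View pics/g_top.png

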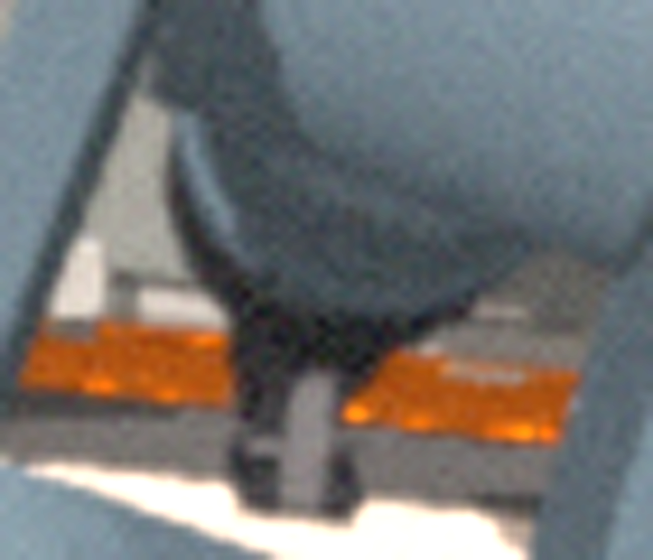

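In the scene view the knob is the dark post at about (318,222), between the left fingertip at (307,225) and the right one at (326,235). Closing.

Request:
servo_tool:
  targets: [0,0,0,0,0,0,0,0,0,0,0,0,0,0,0,0,0,0,0,0]
  fingers: 0

```text
time_s: 9.75
eef_pos: [0.5613, -0.1034, 0.1746]
eef_rot: [0.463, 0.535, 0.463, -0.534]
wrist_force: [-1.4, 1.5, 4.5]
opening: 0.168
```

Request:
servo_tool:
  targets: [0,0,0,0,-2,0,0,0,-3,0,0,0,-3,0,0,0,-3,0,0,0]

```text
time_s: 10.25
eef_pos: [0.5608, -0.1036, 0.1848]
eef_rot: [-0.463, -0.535, -0.463, 0.535]
wrist_force: [0.5, -2.4, -2.6]
opening: 0.171
```

```bash
python3 look.py h scene 290,190,350,250
```

```text
t 10.25 pos [ 0.5608 -0.1036  0.1848] head -8.26 tilt 0.04 F [ 0.5 -2.4 -2.6] T [-0.17 -0.13  0.01] open mm 14.6 q [-0.39  0.24  1.68 -0.    1.21 -0.25]
```

View pics/h_scene.png

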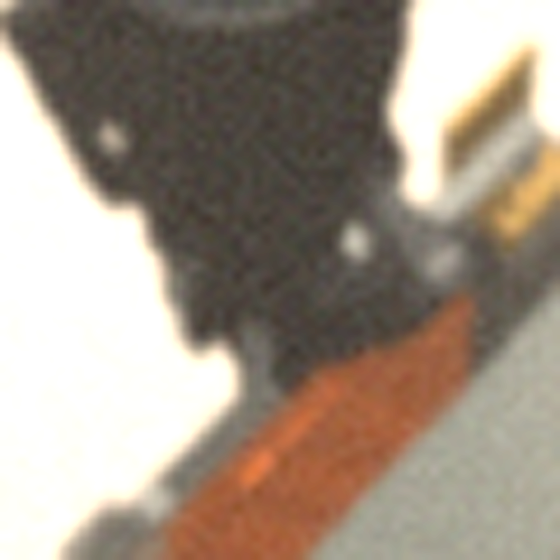

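The wrist force of -2.6 N matches the bolt's weight and the rod has visibly risen, so the lift is about 10–11 mm. I'll add 1 mm and draw back.

Request:
servo_tool:
  targets: [-1,0,0,0,0,0,2,0,0,0,4,0,0,0,4,0,0,0,4,0]

```text
time_s: 10.8
eef_pos: [0.5589, -0.1175, 0.1859]
eef_rot: [0.463, 0.535, 0.463, -0.535]
wrist_force: [0.9, 1.5, -3.4]
opening: 0.167
```

```bash
python3 look.py i scene 290,190,350,250
```

```text
t 10.8 pos [ 0.5589 -0.1175  0.1859] head -8.25 tilt 0.02 F [ 0.9  1.5 -3.4] T [ 0.36 -0.23 -0.  ] open mm 14.2 q [-0.42  0.24  1.68  0.    1.22 -0.27]
```

View pics/i_scene.png

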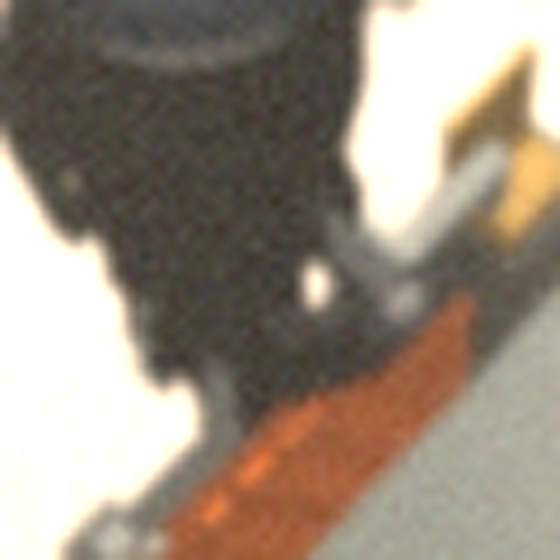

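The rod tip has moved back along the keeper from about (346,205) to (343,206), and the load is only friction plus weight. I'll keep drawing.

Request:
servo_tool:
  targets: [0,0,4,0,0,0,4,0,0,0,4,0,0,0,3,0,0,0,1,0]

```text
time_s: 11.35
eef_pos: [0.5567, -0.1336, 0.186]
eef_rot: [-0.463, -0.535, -0.463, 0.535]
wrist_force: [1.3, 1.3, -1.7]
opening: 0.165
```

```bash
python3 look.py j scene 290,190,350,250
```

```text
t 11.35 pos [ 0.5567 -0.1336  0.186 ] head -8.27 tilt 0.01 F [ 1.3  1.3 -1.7] T [ 0.38 -0.26  0.02] open mm 14.1 q [-0.44  0.25  1.68 -0.    1.22 -0.3 ]
```

View pics/j_scene.png

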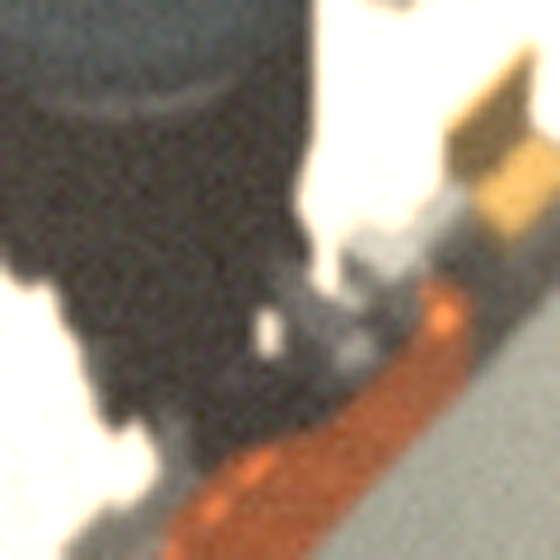

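The bolt is drawn about 30 mm, its tip at about (339,211) is clear of the keeper, and the gate is still shut. I'll swing the gate along an arc of roughly 94 mm radius.

Request:
servo_tool:
  targets: [0,-2.5,0,-0.026,0,-4.9,0.1,-0.052,0,-4.9,0.1,-0.052,0,-4.9,0.1,-0.052,0,-4.9,0.1,-0.052]

```text
time_s: 11.9
eef_pos: [0.5353, -0.1329, 0.1866]
eef_rot: [0.524, 0.476, 0.522, -0.476]
wrist_force: [3.7, -1.0, -2.2]
opening: 0.165
```

```bash
python3 look.py k scene 270,170,360,250;python3 - <<'E'
from plan import *
p,M=st(); v=p[:2]-[.5433,-.2263]; print(np.hypot(*v),np.degrees(np.arctan2(v[1],v[0]))-82)
E
```

```text
t 11.9 pos [ 0.5353 -0.1329  0.1866] head 5.35 tilt 0.17 F [ 3.7 -1.  -2.2] T [-0.08 -0.77 -0.01] open mm 14.1 q [-0.46  0.2   1.73 -0.    1.21 -0.55]
t 11.95 pos [ 0.5346 -0.1329  0.1865] head 5.49 tilt 0.12 F [ 4.  -0.5 -2.7] T [-0.08 -0.74  0.02] open mm 14.3 q [-0.46  0.2   1.73 -0.    1.21 -0.55]
0.09380654187775912 13.326443517497296
```

View pics/k_scene.png

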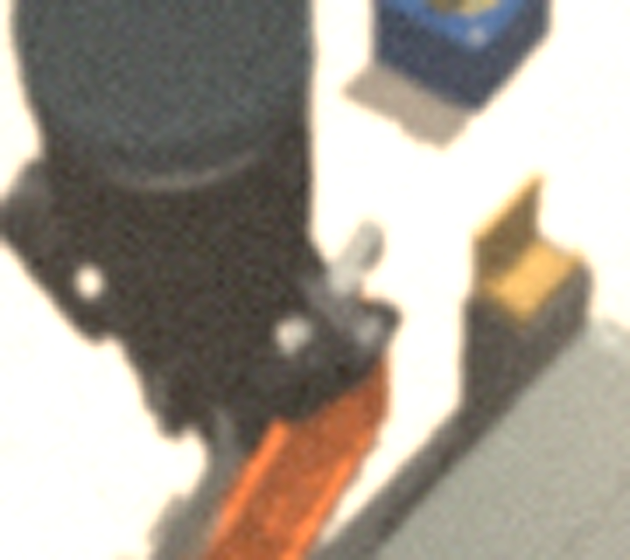

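The gate is swinging open: its free end at about (325,218) has left the keeper at (346,206), with a light spring load. I'll continue to about 30°.

Request:
servo_tool:
  targets: [0,-4.9,0.1,-0.052,0,-4.9,0.1,-0.052,0,-4.9,0.1,-0.052,0,-4.9,0.1,-0.052,0,-4.9,0.1,-0.052]

```text
time_s: 12.45
eef_pos: [0.5119, -0.1379, 0.1868]
eef_rot: [0.581, 0.405, 0.579, -0.404]
wrist_force: [5.8, 0.8, -3.2]
opening: 0.17
```

Request:
servo_tool:
  targets: [0,-2.5,0,-0.026,0,0,0,0,0,0,0,0,0,0,0,0,0,0,0,0]

```text
time_s: 12.95
eef_pos: [0.5095, -0.1386, 0.1867]
eef_rot: [0.585, 0.398, 0.584, -0.398]
wrist_force: [5.5, -1.2, -2.4]
opening: 0.167
```

```bash
python3 look.py l scene 240,110,400,250 top 240,130,440,290;python3 - <<'E'
from plan import *
p,M=st(); v=p[:2]-[.5433,-.2263]; print(np.hypot(*v),np.degrees(np.arctan2(v[1],v[0]))-82)
E
```

```text
t 12.95 pos [ 0.5095 -0.1386  0.1867] head 21.5 tilt 0.16 F [ 5.5 -1.2 -2.4] T [ 0.19 -0.9  -0.  ] open mm 14.3 q [-0.49  0.15  1.79  0.    1.2  -0.87]
t 13.05 pos [ 0.5095 -0.1386  0.1867] head 21.5 tilt 0.16 F [ 5.  -0.2 -1.5] T [ 0.18 -0.89  0.03] open mm 14.3 q [-0.49  0.15  1.79  0.    1.2  -0.87]
0.09398865963202435 29.070115074313065
```

View pics/l_scene.png

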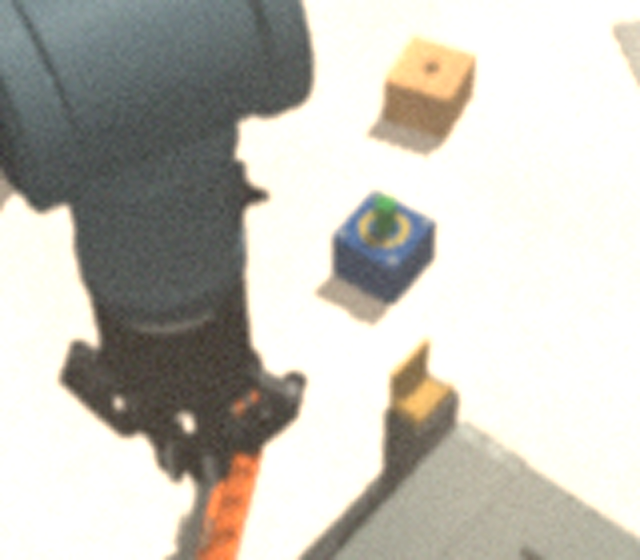

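View pics/l_top.png

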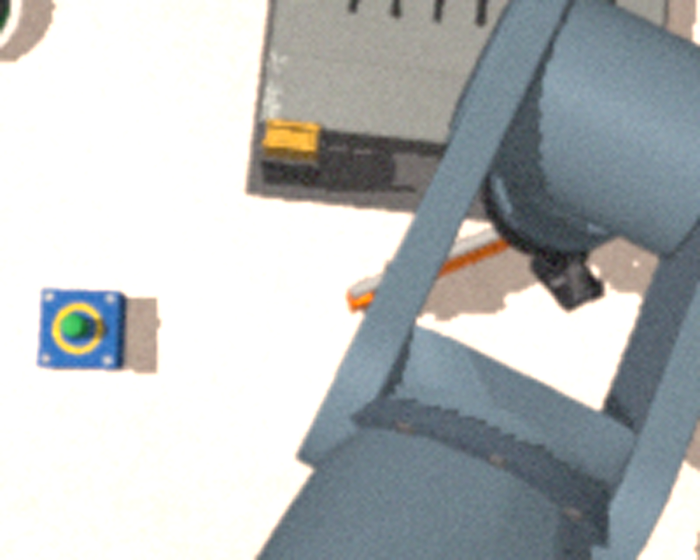

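The gate is about 29° open and still, with the knob held (14 mm opening, about 5 N spring load). The pin stands home in the ring, at top (261,223). Handing in.

```bash
python3 - <<'E'
from bench import workorder
print(workorder.hand_in())
from plan import *
st()
E
```

```text
the job is handed in; nothing more can be done
None
the job is handed in; nothing more can be done
```

I did both parts of the task and handed the job in at about 13 s of the 43 s allowed. The hand-in gives no verdict, so everything below is from my own checks.

- **Pin:** I took it from the park block and pushed it into the socket until the shoulder met the face. It made contact at the same tool height as in the park block, with about 13 N of push. After I let go, its image matched the "fully home" outline on the ring centre, and it was still standing there in the last pictures.
- **Bolt:** I took it by the knob and lifted it about 11 mm. The wrist force showed its weight, about 2.6 N. I then drew it about 30 mm towards the hinge with the gate still shut, and its tip was clear of the keeper.
- **Gate:** I swung it open by the knob to about 29°, worked out from the tool position and the estimated hinge. It was still at the end, with the knob gripped and about 5 N of spring load on the wrist.

No check failed. The lift, draw and gate values come from tool motion and pictures, not from joint readings. I did not measure the bystanders again at the end, but the arm's path stayed well away from them and I saw no unexpected contact forces.

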